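# Empty the spent-battery hopper into its tub

## Task

Empty the spent-battery hopper on the DJ desk: push the orange tub under its outlet, draw the bolt and throw the red-balled lever over so that the trap-door bottom swings wide open and drops all six batteries into the tub. Then throw the lever back so that the trap door is fully shut and push the bolt fully home under its tongue; the tub stays under the hopper with the batteries in it, and everything else on the desk stays where it is.

Things in the scene. Friction and masses are not known exactly. Their poses are not given: they have to be found in the camera images.
- hopper: Fixed green square bin, 110 x 110 mm outside, open at the top, on a grey column at its rear. Origin on the desk below the centre of the outlet; x points to the rear (away from the robot), y to its left as the robot sees it, z up. Outlet at z 200, rim at z 260 mm. Below the outlet the desk is free up to x 105 mm (the column's foot plate).
- outlet (a point): Centre of the outlet, 104 x 104 mm, z 200, on the hopper's axis. The falling batteries drift up to about 80 mm to the hopper's right (-y), so the tub does best with its centre about 35 mm to the right (-y) of this point and within 20 mm in the hopper's x.
- flap (a joint): Trap door with its lever, one rigid piece: 0 shut (level), 1.05 rad wide open at its stop, free right edge down. The weighted lever keeps it shut when empty; loaded and unbolted it may just stay or creep open; past about 0.5 it falls open and stays so. About 1 N at the ball opens it, up to 3 N shuts it. Its lowest part, wide open, is 68 mm above the desk.
- hinge (a point): Point on the trap door's hinge axis (parallel to the hopper's x, along its left bottom edge), in the plane of the lever: hopper frame x -85, y 55, z 200 mm.
- lever_ball (a point): Centre of the red ball, 40 mm across, on the end of the 10 mm thick lever, 110 mm from the hinge axis, in front of the bin. Hopper frame, all in the plane x -85: shut, it leans left (y 103, z 299); upright y 55, z 310; wide open it leans right (y -7, z 291). Push it to the right (-y) to open, to the left (+y) to shut.
- bolt (a joint): Slide bolt along the bin's right wall, parallel to the hopper's x at y -85, z 191: 0 fully home (lies 1.5 mm under the trap door's tongue, x -45 to -15 mm), 0.06 m fully drawn to the rear (+x, away from the robot); it clears the tongue from 0.045. It rubs with about 2 N and stays where it is left. It goes home under the tongue only when the trap door is shut.
- bolt_knob (a point): On the axis of the bolt's upright yellow knob, a post 12 mm across, 12 mm below its top (z 240); hopper frame x 20 (home) to 80 (drawn), y -85, z 228. Push it from either side. Three guide staples, tops at z 206, stand at x -58, -2, 100; the mounting plate beside it reaches y -58, z 226, so 21 mm are free between knob and plate.
- tub: Loose orange tub, 160 (x) x 260 (y) x 55 mm high, walls and floor 4 mm, about 0.3 kg, open at the top, standing on the desk. Origin under its centre; its long side y is about parallel to the hopper's y. It starts to the right of the hopper, largely out from under the outlet.
- cell0: Spent battery, blue with a white end, 49 mm long, 14.4 mm across, 23 g, lying in the hopper. Origin at its centre, x along it.
- cell1: Spent battery, blue with a white end, 49 mm long, 14.4 mm across, 23 g, lying in the hopper. Origin at its centre, x along it.
- cell2: Spent battery, blue with a white end, 49 mm long, 14.4 mm across, 23 g, lying in the hopper. Origin at its centre, x along it.
- cell3: Spent battery, blue with a white end, 49 mm long, 14.4 mm across, 23 g, lying in the hopper. Origin at its centre, x along it.
- cell4: Spent battery, blue with a white end, 49 mm long, 14.4 mm across, 23 g, lying in the hopper. Origin at its centre, x along it.
- cell5: Spent battery, blue with a white end, 49 mm long, 14.4 mm across, 23 g, lying in the hopper. Origin at its centre, x along it.
- microphone: Bystander: hand microphone lying on the desk, 230 mm long. Origin on the desk.
- headphones: Bystander: black headphones lying on the desk, about 200 mm across, 72 mm high. Origin on the desk.
- tape_roll: Bystander: black roll of tape, 104 mm across, 50 mm high, to the hopper's left. Origin under its centre.
- torch: Bystander: small torch lying down, 115 mm long, 32 mm thick, behind the tub. Origin on the desk.
- stylus_case: Bystander: small case, 50 x 35 x 28 mm, beside the column of the hopper. Origin under its centre.
- record_adapter: Bystander: aluminium record adapter, 39 mm across, 15 mm high, beside the column of the hopper. Origin under its centre.
- mug: Bystander: blue mug, 80 mm across, 95 mm high. Origin under its centre.

How it is judged:
On the way, in this order (a step that is already met when the one before it is completed fails the run):
1. the tub stands under the outlet (x of outlet in the frame of tub between -0.06 and 0.06 m and y of outlet in the frame of tub between -0.1 and 0.1 m and angle between tub's own z axis and vertical below 0.1 rad), for 0.2 s.
2. the trap door is swung open (over 0.85 rad) and all six batteries lie in the tub (value of joint flap above 0.85 rad and x of cell0 in the frame of tub between -0.078 and 0.078 m and y of cell0 in the frame of tub between -0.128 and 0.128 m and z of cell0 in the frame of tub between 0 and 0.055 m and x of cell1 in the frame of tub between -0.078 and 0.078 m and y of cell1 in the frame of tub between -0.128 and 0.128 m and z of cell1 in the frame of tub between 0 and 0.055 m and x of cell2 in the frame of tub between -0.078 and 0.078 m and y of cell2 in the frame of tub between -0.128 and 0.128 m and z of cell2 in the frame of tub between 0 and 0.055 m and x of cell3 in the frame of tub between -0.078 and 0.078 m and y of cell3 in the frame of tub between -0.128 and 0.128 m and z of cell3 in the frame of tub between 0 and 0.055 m and x of cell4 in the frame of tub between -0.078 and 0.078 m and y of cell4 in the frame of tub between -0.128 and 0.128 m and z of cell4 in the frame of tub between 0 and 0.055 m and x of cell5 in the frame of tub between -0.078 and 0.078 m and y of cell5 in the frame of tub between -0.128 and 0.128 m and z of cell5 in the frame of tub between 0 and 0.055 m), for 0.2 s.
At the end, for the whole second after the job is handed in: Trap door shut (flap under 0.06 rad), bolt home (under 0.012 m); all six batteries inside the tub, below its rim; the tub upright under the outlet (outlet centre within 60 mm of the tub's centre across, 100 mm along its long side); all at rest (all of step 1 and value of joint flap below 0.06 rad and value of joint bolt below 0.012 m and x of cell0 in the frame of tub between -0.078 and 0.078 m and y of cell0 in the frame of tub between -0.128 and 0.128 m and z of cell0 in the frame of tub between 0 and 0.055 m and x of cell1 in the frame of tub between -0.078 and 0.078 m and y of cell1 in the frame of tub between -0.128 and 0.128 m and z of cell1 in the frame of tub between 0 and 0.055 m and x of cell2 in the frame of tub between -0.078 and 0.078 m and y of cell2 in the frame of tub between -0.128 and 0.128 m and z of cell2 in the frame of tub between 0 and 0.055 m and x of cell3 in the frame of tub between -0.078 and 0.078 m and y of cell3 in the frame of tub between -0.128 and 0.128 m and z of cell3 in the frame of tub between 0 and 0.055 m and x of cell4 in the frame of tub between -0.078 and 0.078 m and y of cell4 in the frame of tub between -0.128 and 0.128 m and z of cell4 in the frame of tub between 0 and 0.055 m and x of cell5 in the frame of tub between -0.078 and 0.078 m and y of cell5 in the frame of tub between -0.128 and 0.128 m and z of cell5 in the frame of tub between 0 and 0.055 m and velocity of joint flap below 0.1 rad/s and linear speed of tub below 0.02 m/s and linear speed of each of cell0, cell1, cell2, cell3, cell4, cell5 below 0.05 m/s); the robot touches nothing.
It fails at once if another thing on the desk is pushed more than 30 mm or tipped (distance of any of microphone, headphones, tape_roll, torch, stylus_case, record_adapter, mug from where it was at the start of the episode above 0.03 m or angle between any of microphone, headphones, tape_roll, torch, stylus_case, record_adapter, mug's own z axis and vertical above 0.4 rad).
It also fails if it takes over 61 s, if anything falls off the work surface, if the arm or the gripper's body presses on something with over 40 N, if the wrist force passes 120 N, or if a joint passes its speed limit or range.

## Robot

A 7-joint arm with a two-finger parallel gripper is mounted at the origin on the work surface. World frame = base frame: x ahead of the robot, y to its left, z up, the work surface at z = 0. Lengths are in m, angles in rad, forces in N, time in s.
With the tool pointing down it reaches from about 0.35 to 0.9 m from the base axis. Payload 19.9 kg.
Tool frame: the origin (TCP) lies between the finger pads; the fingertips stand 19 mm ahead of it and the grasp point (between the pads) is the TCP; z points along the fingers, x is the direction in which the jaws open and shut, and the axes are right-handed (so a half turn about z gives the same grasp; the last joint's range is limited). The gripper opens to 94 mm and grips with 3 to 60 N. Pads are 16 mm wide; open, the fingers measure 119 mm over their backs; the gripper's body (75 mm by 177 mm) begins 78 mm behind the grasp point.
Start: joints at [1.274, 0.417, -0.01, 1.614, 0.005, 1.111, -0.053], TCP at [0.158, -0.605, 0.194] pointing down, gripper open.
Joint ranges: [-2.81, 2.81], [-0.39, 2.02], [-1.27, 1.25], [0.06, 2.57], [-1.19, 4.33], [0.19, 2], [-2.82, 2.82]. Speed limits (rad/s): [1.89, 1.89, 2.39, 2.39, 3.01, 3.01, 3.01].

## Interface

Orientations are given as a unit quaternion [w, x, y, z].
In Python, from rig import get_obs, optics, order gives the robot as it stands. The module is installed in compiled form; this text tells all that it offers.
- The arm moves only by the shell command python3 -m jog 'ROWS'. ROWS is JSON, a list of rows, each a list of 5 numbers: the shift along the tool's x, y, z in mm, then the turn about the tool's z in degrees, then the opening in per cent of the stroke, from 0 (shut) to 100 (fully open). A call has 1 to 12 rows; each row is the pose to reach, as a shift and turn from the pose measured when the call began, along the tool's axes at that moment; what a row does not reach only later rows make up. A row lasts 1/8 s, in which the tool goes at most 62.5 mm and 10.7 degrees, less where a joint would pass 70% of its speed; a pose out of reach is approached as far as the arm can. A call with a gripper value outside its range is refused whole. The fingers move at their own pace and stop on an object; the grip force is fixed at half the most. Time passes only in rows, so rows that repeat a pose let the fingers close. It gives the time, the measured TCP pose, the force and the opening at its end, in the units of the state.
- get_obs(): the state, without advancing time (a new reading comes with each control period).
- optics.get_image(name): name is "side" or "top" or "wrist"; returns a dict with "pixels" (400x640x3 uint8, red, green, blue), "depth" (400x640 float32, m along the optical axis (not along the pixel's ray), 0 where there is no reading), "mtx" (3x3 intrinsics, pixels), "k1" (the pictures are not rectified: a ray, as slopes to the right and down, at radius r is drawn at 1 + k1 r^2 times it, then the intrinsics apply), "extrinsics" (4x4, takes a point from camera to world coordinates); the wrist camera has in their place "tool_from_camera" (4x4, takes a point from camera to tool coordinates, whose origin is the TCP and whose axes are the tool frame's). Camera axes: x right, y down, z forward; pixel columns grow to the right and rows downward; lengths in m; the calibration is good to about 2 mm. A picture is of the moment at which its call begins: read the wrist's pose just before it.
- order.sign_off(): hands the job in, once; it reports no verdict.
The state is a dict: "t": time; "qpos": joint angles; "joint_vel": joint speeds; "tau": joint torques, N m; "tcp_pos": TCP position; "tool_rot": TCP orientation; "contact_force": force on the tool from outside, world axes, zero at the start; "moment": the same for the moment, N m; "grip_width": opening from 0.0 (shut) to 1.0 (fully open).
Only numpy, scipy, OpenCV 4.12 (cv2) and the standard library are available. Lean on these libraries where they do the work, as an engineer would, in place of code of your own. Each camera call takes 0.05 s, during which the arm holds its last target.

## Working session

There is one attempt and no reset: what is moved stays moved. The work goes in short steps, Python scripts to look and compute and a shell command to move; the robot and the scene stay as the last step left them, time stands still between calls to the robot, and variables do not carry over. Pictures are saved under pics/ and viewed, and the job is handed in when it is done.

```bash
mkdir -p pics; cat > h.py <<'E'
import numpy as np, cv2
from rig import get_obs, optics, order
def cap(name,fn):
    o=get_obs(); im=optics.get_image(name)
    cv2.imwrite('pics/'+fn+'.png',im['pixels'][:,:,::-1]); np.savez('pics/'+fn+'.npz',**{k:v for k,v in im.items()},tp=o['tcp_pos'],tr=o['tool_rot'])
    return im
def load(fn): return dict(np.load('pics/'+fn+'.npz'))
def R(q):
    from scipy.spatial.transform import Rotation as Ro
    return Ro.from_quat([q[1],q[2],q[3],q[0]]).as_matrix()
def ext(im):
    if 'extrinsics' in im: return im['extrinsics']
    T=np.eye(4);T[:3,:3]=R(im['tr']);T[:3,3]=im['tp'];return T@im['tool_from_camera']
def slopes(im,uv):
    K=im['mtx'];uv=np.atleast_2d(np.array(uv,float))
    return cv2.undistortPoints(uv.reshape(-1,1,2),K,np.array([float(im['k1']),0,0,0])).reshape(-1,2)
def onplane(im,uv,z):
    s=slopes(im,uv);T=ext(im);d=np.c_[s,np.ones(len(s))]@T[:3,:3].T;c=T[:3,3]
    return c+d*((z-c[2])/d[:,2])[:,None]
def pts(im):
    h,w=im['depth'].shape;u,v=np.meshgrid(np.arange(w),np.arange(h))
    s=slopes(im,np.c_[u.ravel(),v.ravel()]);d=im['depth'].ravel()[:,None]
    T=ext(im);return (np.c_[s*d,d]@T[:3,:3].T+T[:3,3]).reshape(h,w,3)
E
python3 - <<'E'
from h import *
o=get_obs();print(o)
for n in('top','side','wrist'):
    im=cap(n,n+'0')
    print(n,im['mtx'].tolist(),im['k1'],ext(load(n+'0')).round(3).tolist())
E
```

```text
{'t': 0.0, 'qpos': array([ 1.27354372,  0.41798219, -0.01028416,  1.61417772,  0.00475081,
        1.11068758, -0.05298941]), 'joint_vel': array([ 0.00073349,  0.00081978, -0.0008011 ,  0.0001959 , -0.00027052,
        0.0006406 , -0.0020074 ]), 'tau': array([-8.38023552e-04, -8.51241875e+01,  6.38559032e-01, -4.25994229e+01,
       -4.88250435e-02,  1.85420795e-02,  1.05342892e-05]), 'tcp_pos': array([ 0.15796927, -0.60430155,  0.19291878]), 'tool_rot': array([-3.17015368e-04,  7.91516443e-01, -6.11147559e-01, -5.29015343e-04]), 'contact_force': array([0.21990296, 0.56328946, 0.00289014]), 'moment': array([-0.00814654, -0.04018429, -0.01150613]), 'grip_width': 0.9971221646545799}
top [[482.83311240392186, 0.0, 322.7485465115677], [0.0, 482.83311240392186, 196.07457637267396], [0.0, 0.0, 1.0]] 0.009749654267101832 [[-0.015, -0.987, 0.16, 0.333], [-1.0, 0.013, -0.014, -0.05], [0.012, -0.161, -0.987, 1.462], [0.0, 0.0, 0.0, 1.0]]
side [[455.40761306279694, 0.0, 313.8284259859274], [0.0, 455.40761306279694, 194.82808254801685], [0.0, 0.0, 1.0]] 0.04155843673920743 [[-0.994, -0.047, 0.101, 0.422], [-0.11, 0.583, -0.805, 1.124], [-0.021, -0.811, -0.585, 1.042], [0.0, 0.0, 0.0, 1.0]]
wrist [[313.5723246592551, 0.0, 320.7254329138317], [0.0, 313.5723246592551, 193.72884492080138], [0.0, 0.0, 1.0]] -0.06135842174822226 [[0.253, -0.942, -0.222, 0.221], [-0.967, -0.247, -0.057, -0.587], [-0.001, 0.229, -0.973, 0.383], [0.0, 0.0, 0.0, 1.0]]
```

View pics/top0.png

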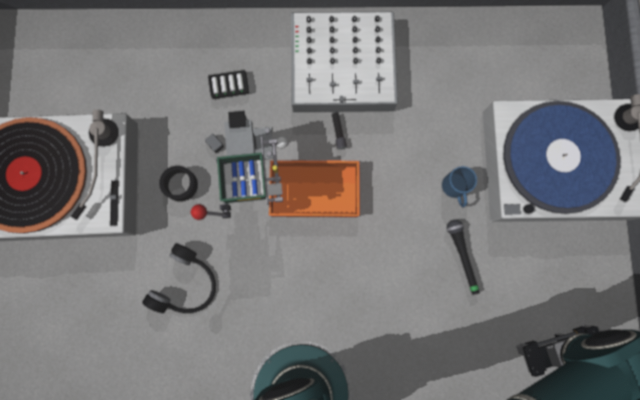

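View pics/side0.png

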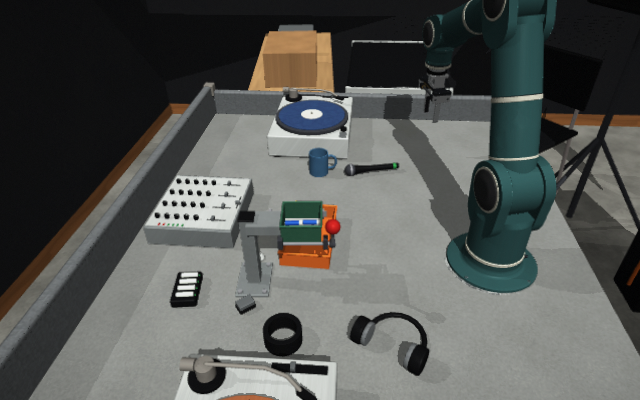

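```bash
python3 - <<'E'
from h import *
im=load('top0');P=pts(im);px=im['pixels'];hsv=cv2.cvtColor(px,cv2.COLOR_RGB2HSV)
def rep(n,lo,hi):
    m=cv2.inRange(hsv,np.array(lo),np.array(hi));c,_=cv2.findContours(m,0,2)
    for k in sorted(c,key=cv2.contourArea)[::-1][:3]:
        if cv2.contourArea(k)<15:continue
        mm=np.zeros_like(m);cv2.drawContours(mm,[k],-1,255,-1);mm&=m
        q=P[mm>0];print(n,cv2.contourArea(k),cv2.boundingRect(k),np.percentile(q,[2,50,98],axis=0).round(3).tolist())
rep('orange',(8,150,100),(20,255,255));rep('green',(40,80,40),(90,255,255));rep('red',(0,170,100),(6,255,255));rep('red2',(174,170,100),(180,255,255));rep('yellow',(22,120,120),(34,255,255))
E
```

```text
orange 4034.0 (270, 161, 89, 55) [[0.506, -0.171, -0.003], [0.589, -0.059, 0.004], [0.664, 0.069, 0.06]]
green 33.0 (470, 285, 8, 7) [[0.28, -0.516, 0.027], [0.288, -0.505, 0.034], [0.297, -0.495, 0.043]]
red 881.5 (6, 157, 35, 34) [[0.581, 0.72, 0.126], [0.624, 0.763, 0.132], [0.668, 0.806, 0.138]]
red 75.0 (192, 206, 10, 12) [[0.473, 0.225, 0.31], [0.485, 0.235, 0.316], [0.5, 0.246, 0.322]]
```

```bash
python3 - <<'E'
from h import *
im=load('top0');P=pts(im);px=im['pixels']
cv2.imwrite('pics/topz.png',cv2.resize(px[110:260,170:370,::-1],(800,600),interpolation=cv2.INTER_CUBIC))
z=P[:,:,2];m=((z>.252)&(z<.268)&(P[:,:,0]>.45)&(P[:,:,0]<.68)&(P[:,:,1]>.0)&(P[:,:,1]<.22)).astype(np.uint8)*255
q=P[m>0][:,:2].astype(np.float32)
print(len(q),cv2.minAreaRect(q),np.percentile(q,[0,1,50,99,100],axis=0))
# tub rim
m=((z>.045)&(z<.065)&(P[:,:,0]>.45)&(P[:,:,0]<.7)&(P[:,:,1]>-.25)&(P[:,:,1]<.1))
hsv=cv2.cvtColor(px,cv2.COLOR_RGB2HSV);o=cv2.inRange(hsv,np.array((6,130,60)),np.array((22,255,255)))>0
q=P[m&o][:,:2].astype(np.float32);print(len(q),cv2.minAreaRect(q))
for nm in('side0',):
    im=load(nm);P=pts(im);z=P[:,:,2]
    cv2.imwrite('pics/sidez.png',cv2.resize(im['pixels'][180:300,210:370,::-1],(800,600),interpolation=cv2.INTER_CUBIC))
    m=((z>.255)&(z<.268)&(P[:,:,0]>.45)&(P[:,:,0]<.68)&(P[:,:,1]>.0)&(P[:,:,1]<.22));q=P[m][:,:2].astype(np.float32);print(len(q),cv2.minAreaRect(q))
    hsv=cv2.cvtColor(im['pixels'],cv2.COLOR_RGB2HSV);o=cv2.inRange(hsv,np.array((6,130,60)),np.array((22,255,255)))>0
    q=P[o&(z>.045)&(z<.065)][:,:2].astype(np.float32);print(len(q),cv2.minAreaRect(q))
    r=cv2.inRange(hsv,np.array((0,170,100)),np.array((6,255,255)))>0
    q=P[r&(z>.2)];print(np.median(q,0),np.percentile(q,[2,98],axis=0))
E
```

```text
472 ((0.5643107295036316, 0.15263594686985016), (0.14817765355110168, 0.14326819777488708), 5.385804653167725) [[0.48389506 0.07818767]
 [0.48589376 0.08056016]
 [0.58059657 0.15082195]
 [0.64169402 0.21372797]
 [0.64245158 0.2170063 ]]
607 ((0.5869565010070801, -0.04564425349235535), (0.26427900791168213, 0.16790756583213806), 88.57547760009766)
366 ((0.5677036643028259, 0.15120144188404083), (0.14593450725078583, 0.14659830927848816), 4.983412742614746)
462 ((0.7666417360305786, -0.8417530655860901), (0.3142685890197754, 1.9243297576904297), 8.560663223266602)
[0.48865236 0.24612589 0.31094143] [[0.47219073 0.22970572 0.29310711]
 [0.50475495 0.25398298 0.32065354]]
```

View pics/topz.png

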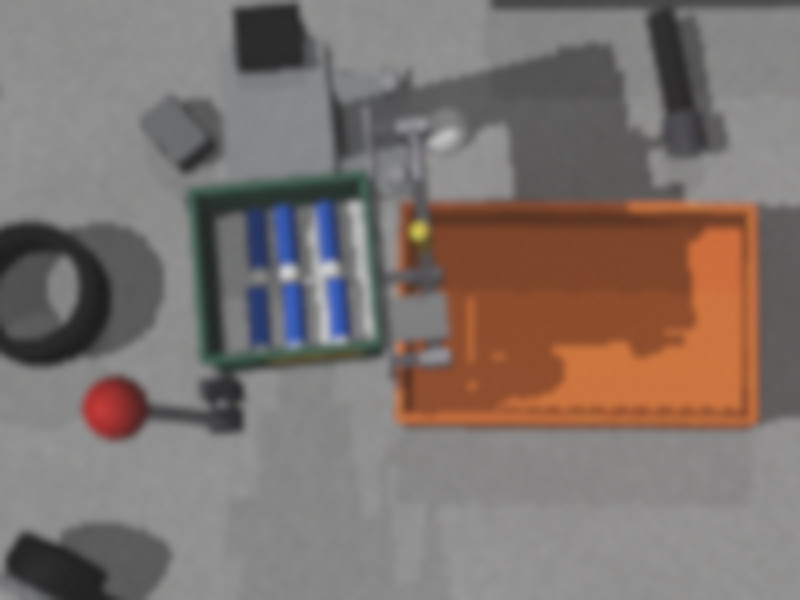

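View pics/sidez.png

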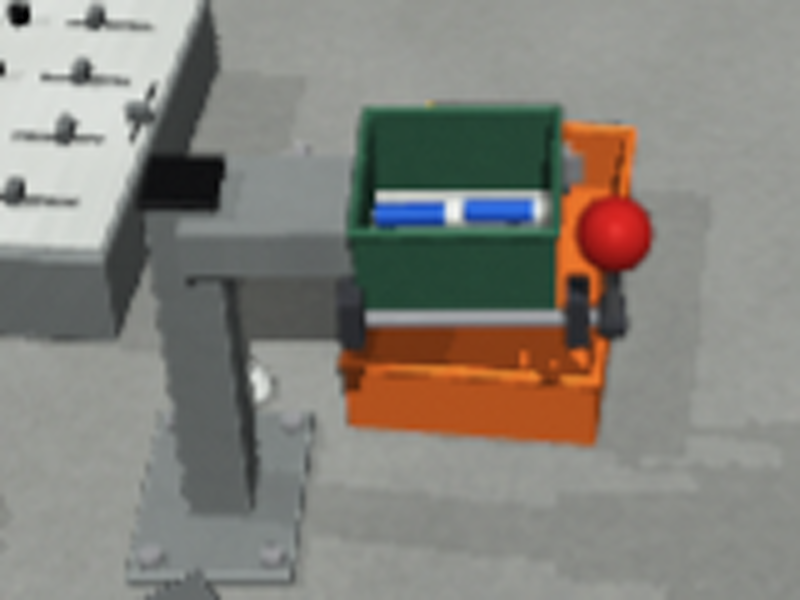

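```bash
python3 - <<'E'
from h import *
im=load('top0')
zz=lambda L:[(170+x/4-.4,110+y/4-.4) for x,y in L]
c=onplane(im,zz([(189,190),(370,176),(385,352),(205,366)]),.26)[:,:2];print(c.round(4))
print(c.mean(0),[np.degrees(np.arctan2(*(a)[::-1])) for a in (c[0]-c[3],c[1]-c[2])],[np.degrees(np.arctan2(-a[0],a[1])) for a in (c[0]-c[1],c[3]-c[2])],[np.linalg.norm(c[i]-c[i-1]) for i in range(4)])
yaw=np.radians(4.5)
def h2w(p,c0): 
    R2=np.array([[np.cos(yaw),-np.sin(yaw)],[np.sin(yaw),np.cos(yaw)]]);return c0+R2@np.array(p)
c0=c.mean(0)
print('ball pred',h2w((-.085,.103),c0),'meas',onplane(im,zz([(114,408)]),.299))
print('knob pred',h2w((.020,-.085),c0),'meas',onplane(im,zz([(420,231)]),.240))
t=onplane(im,zz([(401,205),(757,205),(757,427),(398,427)]),.055)[:,:2];print(t.round(4),t.mean(0),[np.linalg.norm(t[i]-t[i-1]) for i in range(4)])
print('outlet in tub target',h2w((0,-.035),c0))
E
```

```text
[[0.6326 0.2013]
 [0.6404 0.0863]
 [0.5265 0.0763]
 [0.5191 0.189 ]]
[0.57966251 0.13820503] [np.float64(6.167807555597215), np.float64(5.0130314691969895)] [np.float64(3.8897855913657295), np.float64(3.7651812737432526)] [np.float64(0.11419029820131817), np.float64(0.11525456913342479), np.float64(0.11436768780804318), np.float64(0.11295790139173587)]
ball pred [0.48684325 0.23421849] meas [[0.48809279 0.23558163 0.299     ]]
knob pred [0.60626988 0.05503624] meas [[0.60863119 0.05610182 0.24      ]]
[[ 0.6703  0.0863]
 [ 0.6671 -0.1794]
 [ 0.5002 -0.1749]
 [ 0.5038  0.0881]] [ 0.58535406 -0.0449837 ] [np.float64(0.16659337632803234), np.float64(0.26574630445198794), np.float64(0.16699046778394205), np.float64(0.2630129888595209)]
outlet in tub target [0.58240858 0.10331292]
```

```bash
cat >> h.py <<'E'
def go(x,y,z,head):
    o=get_obs();M=R(o['tool_rot']);d=M.T@(np.array([x,y,z])-o['tcp_pos'])*1000
    h0=np.degrees(np.arctan2(M[1,0],M[0,0]));t=-(head-h0);t=(t+180)%360-180
    print('t',round(o['t'],2),'tcp',o['tcp_pos'].round(4),'head',round(h0,1),'F',o['contact_force'].round(1),'shift',d.round(0),'turn',round(t,1),'tilt',round(M[2,2],4))
yaw=np.radians(4.5);c0=np.array([.581,.139])
def h2w(p): return c0+np.array([[np.cos(yaw),-np.sin(yaw)],[np.sin(yaw),np.cos(yaw)]])@np.array(p)
E
python3 - <<'E'
from h import *
go(.585,-.225,.15,0)
im=load('top0');P=pts(im)
for n,(x,y) in dict(black=(267,38),col=(280,120),tape=(40,230),plate=(420,318)).items():
    print(n,P[int(110+y/4),int(170+x/4)].round(3))
print('tape c',onplane(im,[(178.5,183)],.05))
E
```

```text
t 0.15 tcp [ 0.1581 -0.6044  0.1931] head -75.3 F [ 0.2 -0.3  0.2] shift [-259. -509.   43.] turn -75.3 tilt -1.0
black [0.736 0.155 0.251]
col [0.681 0.145 0.245]
tape [0.656 0.354 0.049]
plate [0.559 0.059 0.199]
tape c [[0.60747759 0.35675634 0.05      ]]
```

```bash
python3 -m jog '[[-26,-51,0,-8,100],[-78,-153,0,-18,100],[-130,-255,0,-28,100],[-182,-356,0,-39,100],[-259,-509,0,-50,100],[-259,-509,0,-60,100],[-259,-509,0,-70,100],[-259,-509,0,-75.3,100],[-259,-509,0,-75.3,100],[-259,-509,43,-75.3,100],[-259,-509,43,-75.3,100],[-259,-509,43,-75.3,100]]'
python3 - <<'E'
from h import *
go(.585,-.225,.04,0)
cap('top','top1')
E
```

```text
t: 1.65
tcp_pos: [0.5847, -0.2261, 0.1513]
tool_rot: [-0.0, 1.0, -0.001, -0.0]
contact_force: [-0.6, -0.9, 0.2]
grip_width: 0.996
t 1.65 tcp [ 0.5847 -0.2261  0.1513] head -0.1 F [-0.6 -0.9  0.2] shift [  0.  -1. 111.] turn -0.1 tilt -1.0
```

View pics/top1.png

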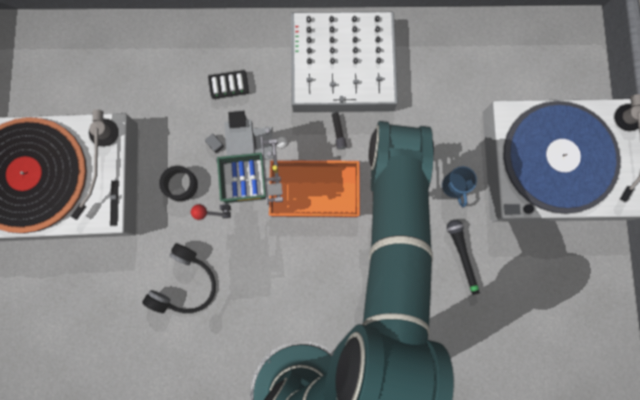

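```bash
python3 -m jog '[[0,0,55,0,100],[0,0,111,0,100],[0,0,111,0,100],[0,-20,111,0,100],[0,-34,111,0,100],[0,-44,111,0,100],[0,-56,111,0,100],[0,-70,111,0,100],[0,-84,111,0,100],[0,-98,111,0,100],[0,-112,111,0,100],[0,-126,111,0,100]]'
python3 -m jog '[[0,-14,0,0,100],[0,-26,0,0,100],[0,-36,0,0,100],[0,-44,0,0,100],[0,-48,0,0,100],[0,-48,0,0,100]]'
python3 - <<'E'
from h import *
go(.585,-.034,.04,0)
cap('top','top2');cap('side','side2')
E
```

```text
t: 3.2
tcp_pos: [0.5867, -0.1018, 0.0428]
tool_rot: [0.002, 1.0, -0.002, 0.002]
contact_force: [-0.1, -9.1, 13.9]
grip_width: 1.001
t: 3.95
tcp_pos: [0.5868, -0.0536, 0.0426]
tool_rot: [0.002, 1.0, -0.002, 0.002]
contact_force: [-0.2, 0.3, 0.1]
grip_width: 0.999
t 3.95 tcp [ 0.5868 -0.0536  0.0426] head -0.2 F [-0.2  0.3  0.1] shift [ -2. -20.   3.] turn -0.2 tilt -1.0
```

View pics/top2.png

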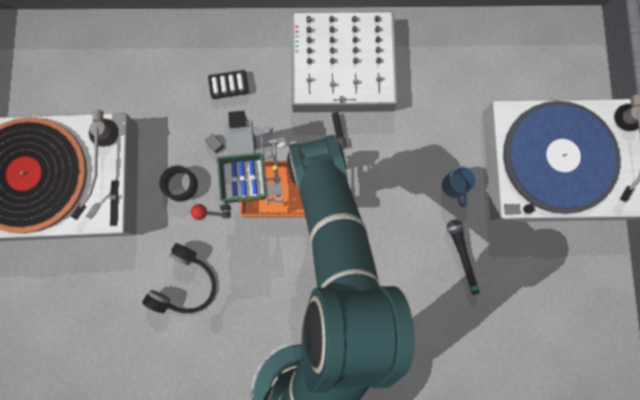

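View pics/side2.png

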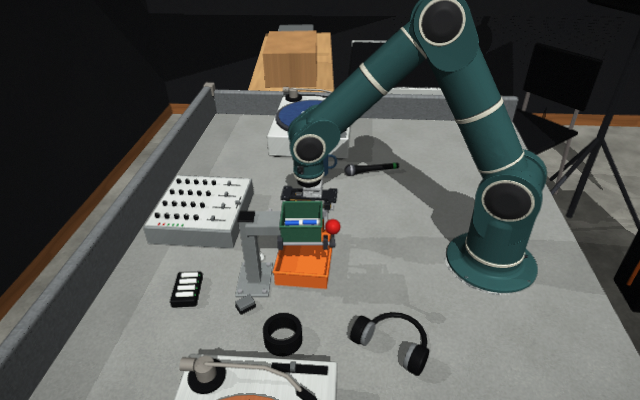

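```bash
python3 - <<'E'
from h import *
im=load('top2');P=pts(im);hsv=cv2.cvtColor(im['pixels'],cv2.COLOR_RGB2HSV)
o=cv2.inRange(hsv,np.array((6,130,60)),np.array((22,255,255)));ys,xs=np.nonzero(o);k=(xs>200)&(xs<320);print(xs[k].min(),xs[k].max(),ys[k].min(),ys[k].max())
print(onplane(im,[(241.5,209),(241.5,215.5),(300,215.5)],.055))
im=load('side2');P=pts(im);hsv=cv2.cvtColor(im['pixels'],cv2.COLOR_RGB2HSV)
o=cv2.inRange(hsv,np.array((6,130,60)),np.array((22,255,255)))>0;o[:,:250]=0;o[:,350:]=0;o[:200]=0;o[300:]=0
q=P[o];print(np.percentile(q,[1,99],axis=0))
cv2.imwrite('pics/s2z.png',cv2.resize(im['pixels'][180:300,240:400,::-1],(800,600),interpolation=cv2.INTER_CUBIC))
E
```

```text
241 304 161 216
[[ 0.52656077  0.16894407  0.055     ]
 [ 0.50737059  0.16871237  0.055     ]
 [ 0.5050366  -0.00234325  0.055     ]]
[[ 5.08470093e-01 -8.43582947e-02  3.17456691e-04]
 [ 6.70537489e-01  1.85520924e-01  2.21766801e-01]]
```

View pics/s2z.png

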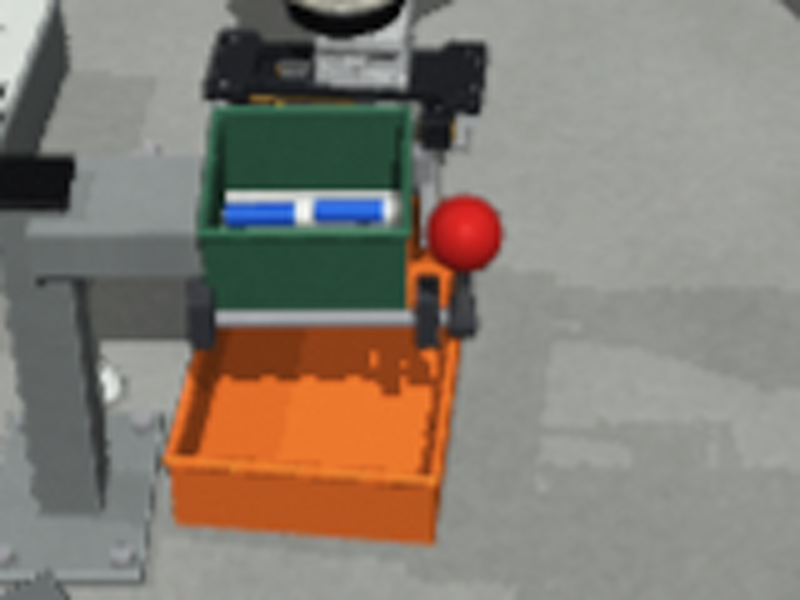

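```bash
python3 - <<'E'
from h import *
cap('wrist','w2')
im=load('side2');f=lambda L:[(240+x/5-.4,180+y/5-.4) for x,y in L]
print(onplane(im,f([(178,522),(435,543)]),.0));print(onplane(im,f([(166,463),(440,480),(455,262)]),.055))
P=pts(im);print(P[180+470//5,240+300//5], P[180+510//5,240+300//5])
E
```

```text
[[0.67009948 0.16599507 0.        ]
 [0.51102182 0.16883359 0.        ]]
[[ 0.67275185  0.17025441  0.055     ]
 [ 0.50771239  0.1695221   0.055     ]
 [ 0.51473085 -0.02914336  0.055     ]]
[0.58999849 0.17205382 0.05671694] [0.59193629 0.16858497 0.01887796]
```

View pics/w2.png

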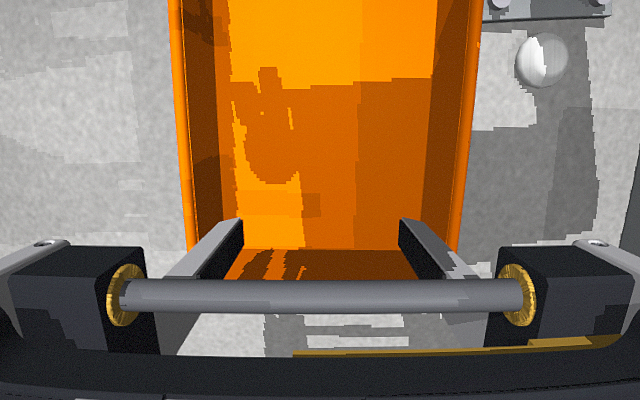

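```bash
python3 - <<'E'
from h import *
im=load('w2');T=np.linalg.inv(ext(im));print(ext(im).round(3))
def pr(p):
    q=T[:3,:3]@np.array(p)+T[:3,3];s=q[:2]/q[2];s=s*(1+float(im['k1'])*(s@s));return (im['mtx']@np.r_[s,1])[:2].round(0)
for p in [im['tp'],im['tp']+[0.047,0,-.019],im['tp']+[-.047,0,-.019],[.59,-.091,.055],[.59,-.091,0],[.51,-.091,.055],[.67,-.091,.055],[.59,.169,.055],[.59,-.046,.055]]: print(p,pr(p))
P=pts(im)
for v in range(200,290,6): print(v,P[v,320].round(3))
E
```

```text
[[ 1.    -0.005  0.003  0.585]
 [-0.004 -0.973 -0.232  0.013]
 [ 0.004  0.232 -0.973  0.233]
 [ 0.     0.     0.     1.   ]]
[ 0.58683032 -0.05414269  0.04258936] [323. 227.]
[ 0.63383032 -0.05414269  0.02358936] [390. 217.]
[ 0.53983032 -0.05414269  0.02358936] [255. 218.]
[0.59, -0.091, 0.055] [328. 288.]
[0.59, -0.091, 0] [326. 253.]
[0.51, -0.091, 0.055] [202. 288.]
[0.67, -0.091, 0.055] [453. 287.]
[0.59, 0.169, 0.055] [ 328. -195.]
[0.59, -0.046, 0.055] [328. 221.]
200 [ 0.585 -0.046  0.004]
206 [ 0.585 -0.051  0.003]
212 [ 0.585 -0.056  0.004]
218 [ 0.585 -0.061  0.003]
224 [ 0.585 -0.066  0.002]
230 [ 0.585 -0.071  0.002]
236 [ 0.585 -0.076  0.002]
242 [ 0.585 -0.081  0.002]
248 [ 0.585 -0.086  0.004]
254 [ 0.585 -0.087  0.013]
260 [ 0.585 -0.086  0.023]
266 [ 0.585 -0.087  0.032]
272 [ 0.585 -0.087  0.041]
278 [ 0.585 -0.087  0.048]
284 [ 0.585 -0.025  0.165]
```

```bash
python3 - <<'E'
from h import *
im=load('w2');P=pts(im)
for uv in [(238,225),(238,240),(242,250),(215,240),(195,255),(402,225),(402,240),(425,240),(440,255),(470,270)]: print(uv,P[uv[1],uv[0]].round(3),im['pixels'][uv[1],uv[0]])
E
python3 - <<'E'
from h import *
im=load('w2')
cv2.imwrite('pics/w2z.png',cv2.resize(im['pixels'][190:300,150:350,::-1],(800,440),interpolation=cv2.INTER_CUBIC))
E
```

```text
(238, 225) [ 0.538 -0.046  0.063] [29 28 28]
(238, 240) [ 0.539 -0.053  0.069] [ 0 10  5]
(242, 250) [ 0.524 -0.086  0.007] [222 104   0]
(215, 240) [ 0.534 -0.044  0.091] [162 161 170]
(195, 255) [ 0.531 -0.043  0.109] [166 167 171]
(402, 225) [ 0.632 -0.047  0.061] [24 24 21]
(402, 240) [ 0.633 -0.055  0.063] [17  8 20]
(425, 240) [ 0.636 -0.044  0.092] [87 86 88]
(440, 255) [ 0.637 -0.044  0.108] [83 81 87]
(470, 270) [ 0.644 -0.044  0.123] [158 159 162]
```

View pics/w2z.png

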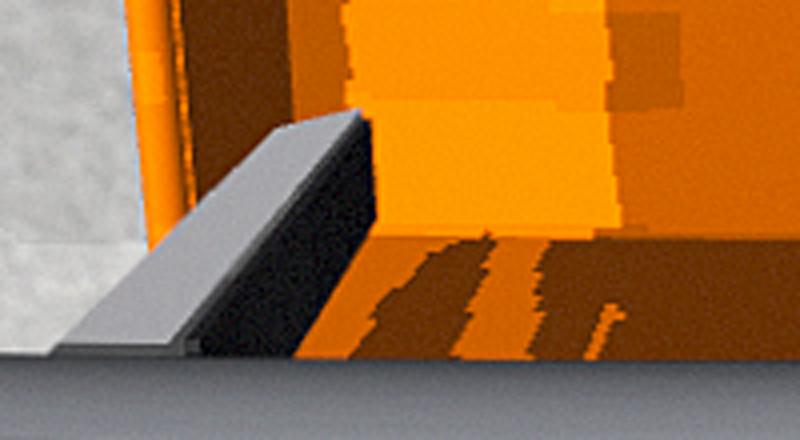

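```bash
python3 -m jog '[[0,0,-50,0,100],[0,40,-50,0,50],[0,80,-50,0,0],[0,80,-50,0,0],[0,80,-50,0,0],[0,80,-50,0,0]]'
python3 - <<'E'
from h import *
go(.585,-.134,.1,0);print(get_obs()['grip_width'])
cap('wrist','w3');im=load('w3');P=pts(im);print(P[180:300:8,322].round(3))
E
```

```text
t: 4.85
tcp_pos: [0.5864, -0.1329, 0.0929]
tool_rot: [0.001, 1.0, -0.001, 0.002]
contact_force: [0.8, 0.0, 0.2]
grip_width: 0.504
t 4.85 tcp [ 0.5864 -0.1329  0.0929] head -0.2 F [0.8 0.  0.2] shift [-1.  1. -7.] turn -0.2 tilt -1.0
0.5043835548656703
[[ 0.587 -0.12   0.   ]
 [ 0.587 -0.128 -0.   ]
 [ 0.587 -0.136 -0.001]
 [ 0.587 -0.143  0.001]
 [ 0.587 -0.151 -0.001]
 [ 0.587 -0.159  0.   ]
 [ 0.587 -0.167 -0.001]
 [ 0.587 -0.175  0.   ]
 [ 0.587 -0.184 -0.002]
 [ 0.586 -0.191  0.001]
 [ 0.586 -0.2   -0.   ]
 [ 0.586 -0.209 -0.   ]
 [ 0.586 -0.218 -0.   ]
 [ 0.585 -0.104  0.216]
 [ 0.585 -0.105  0.218]]
```

View pics/w3.png

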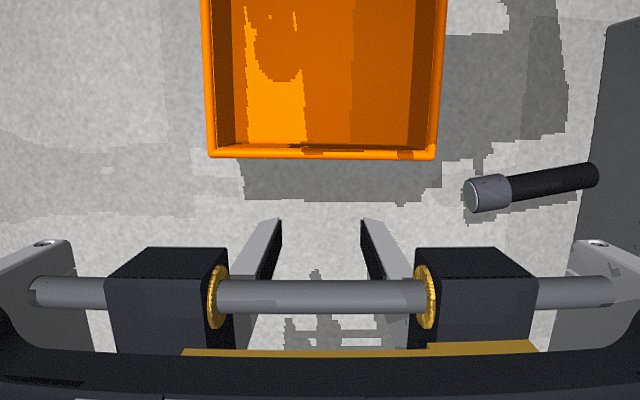

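```bash
python3 - <<'E'
from h import *
im=load('w3');P=pts(im)
for v in (218,220,222,225,230,240): print(v,[(u,P[v,u].round(3).tolist()) for u in (276,278,280,364,366)])
T=np.linalg.inv(ext(im))
def pr(p):
    q=T[:3,:3]@np.array(p)+T[:3,3];s=q[:2]/q[2];s=s*(1+float(im['k1'])*(s@s));return (im['mtx']@np.r_[s,1])[:2].round(0)
for dz in (-.019,0,.019): print(dz,pr(im['tp']+[-.0237,.008,dz]),pr(im['tp']+[.0237,.008,dz]))
E
```

```text
218 [(276, [0.559, -0.122, 0.107]), (278, [0.56, -0.123, 0.105]), (280, [0.546, -0.158, -0.003]), (364, [0.611, -0.123, 0.107]), (366, [0.612, -0.123, 0.107])]
220 [(276, [0.559, -0.123, 0.11]), (278, [0.56, -0.124, 0.105]), (280, [0.561, -0.124, 0.105]), (364, [0.61, -0.123, 0.109]), (366, [0.611, -0.123, 0.11])]
222 [(276, [0.56, -0.123, 0.114]), (278, [0.56, -0.124, 0.11]), (280, [0.561, -0.124, 0.109]), (364, [0.61, -0.124, 0.11]), (366, [0.611, -0.123, 0.114])]
225 [(276, [0.56, -0.124, 0.115]), (278, [0.561, -0.124, 0.114]), (280, [0.561, -0.127, 0.107]), (364, [0.609, -0.124, 0.115]), (366, [0.61, -0.123, 0.118])]
230 [(276, [0.561, -0.124, 0.124]), (278, [0.561, -0.126, 0.119]), (280, [0.561, -0.129, 0.109]), (364, [0.609, -0.125, 0.122]), (366, [0.609, -0.124, 0.123])]
240 [(276, [0.561, -0.129, 0.126]), (278, [0.561, -0.132, 0.118]), (280, [0.561, -0.135, 0.111]), (364, [0.609, -0.13, 0.122]), (366, [0.585, -0.066, 0.283])]
-0.019 [288. 207.] [357. 206.]
0 [285. 215.] [360. 215.]
0.019 [282. 225.] [364. 224.]
```

```bash
python3 -m jog '[[0,0,40,0,70],[0,0,85,0,70],[0,0,85,0,70],[0,-10,85,0,70],[0,-20,85,0,70],[0,-28,85,0,70],[0,-36,85,0,70],[0,-46,85,0,70],[0,-56,85,0,70],[0,-66,85,0,70],[0,-76,85,0,70],[0,-84,85,0,70]]'
python3 -m jog '[[0,-8,0,0,70],[0,-14,0,0,70],[0,-17,0,0,70],[0,-17,0,0,70]]'
python3 - <<'E'
from h import *
go(.587,-.034,.008,0)
cap('side','side4');cap('top','top4');im=load('side4')
cv2.imwrite('pics/s4z.png',cv2.resize(im['pixels'][180:300,240:400,::-1],(800,600),interpolation=cv2.INTER_CUBIC))
E
```

```text
t: 6.4
tcp_pos: [0.587, -0.0485, 0.0076]
tool_rot: [0.001, 1.0, -0.001, 0.002]
contact_force: [0.1, -4.2, 3.0]
grip_width: 0.699
t: 6.9
tcp_pos: [0.5869, -0.0311, 0.0074]
tool_rot: [0.001, 1.0, -0.001, 0.002]
contact_force: [-0.4, -0.3, 0.9]
grip_width: 0.701
t 6.9 tcp [ 0.5869 -0.0311  0.0074] head -0.1 F [-0.4 -0.3  0.9] shift [ 0.  3. -1.] turn -0.1 tilt -1.0
```

View pics/s4z.png

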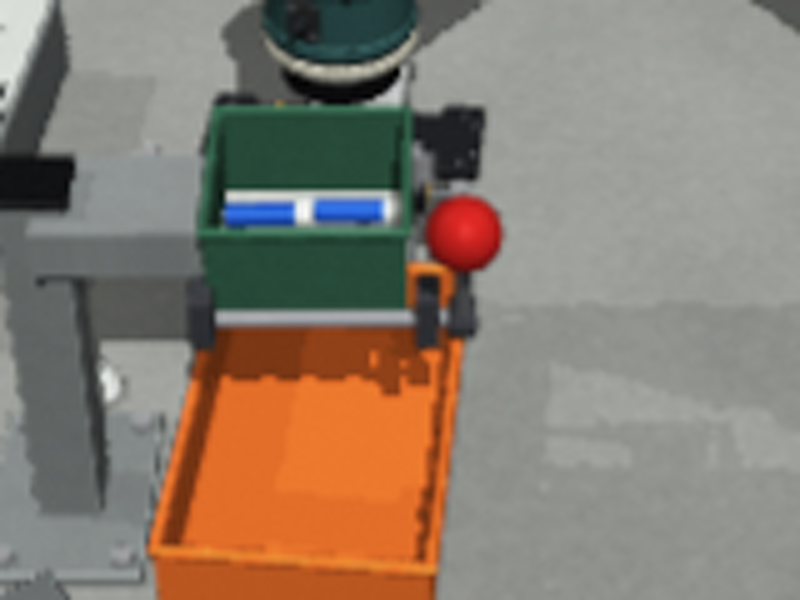

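View pics/top4.png

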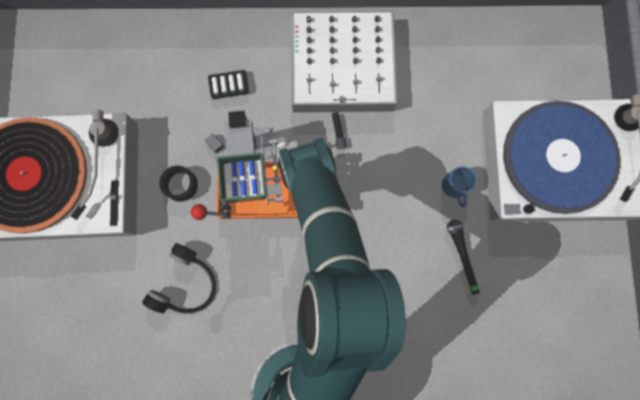

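```bash
python3 - <<'E'
from h import *
im=load('side4');f=lambda L:[(240+x/5-.4,180+y/5-.4) for x,y in L]
print(onplane(im,f([(150,550),(438,572)]),.055))
print(get_obs()['qpos'].round(2))
a=h2w((-.018,-.086));print(a,h2w((.062,-.086)));go(a[0],a[1],.26,-85.5)
E
```

```text
[[0.66923736 0.23932607 0.055     ]
 [0.50274938 0.24085132 0.055     ]]
[ 0.3   0.62 -0.4   1.83  0.34  0.76 -0.28]
[0.56980297 0.05185285] [0.64955636 0.05812957]
t 7.0 tcp [ 0.5868 -0.0314  0.0074] head -0.1 F [-0.  -0.3  0.4] shift [ -16.  -83. -253.] turn 85.4 tilt -1.0
```

```bash
python3 -m jog '[[0,30,-20,5,30],[0,40,-80,15,0],[0,40,-140,25,0],[0,40,-200,36,0],[0,40,-253,46,0],[0,40,-253,57,0],[0,30,-253,68,0],[0,-10,-253,78,0],[-16,-50,-253,85.4,0],[-16,-83,-253,85.4,0],[-16,-83,-253,85.4,0],[-16,-83,-253,85.4,0]]'
python3 - <<'E'
from h import *
a=h2w((-.018,-.086));go(a[0],a[1],.202,-85.5);print(get_obs()['grip_width'])
cap('wrist','w5')
E
```

```text
t: 8.5
tcp_pos: [0.5701, 0.0516, 0.26]
tool_rot: [-0.0, 0.734, -0.679, 0.002]
contact_force: [-0.2, -0.9, -0.2]
grip_width: 0.002
t 8.5 tcp [0.5701 0.0516 0.26  ] head -85.6 F [-0.2 -0.9 -0.2] shift [-0.  0. 58.] turn -0.1 tilt -1.0
0.0016185631347411876
```

View pics/w5.png

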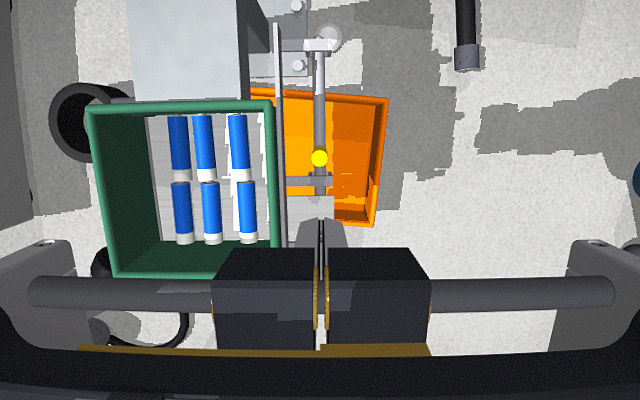

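```bash
python3 -m jog '[[0,0,30,0,0],[0,0,58,0,0],[0,0,58,0,0],[0,-10,58,0,0],[0,-20,58,0,0],[0,-28,58,0,0],[0,-36,58,0,0],[0,-44,58,0,0],[0,-52,58,0,0],[0,-60,58,0,0],[0,-68,58,0,0],[0,-74,58,0,0]]'
python3 -m jog '[[0,-4,0,0,0],[0,-7,0,0,0],[0,-7,0,0,0]]'
python3 - <<'E'
from h import *
a=h2w((.062,-.086));go(a[0],a[1],.202,-85.5)
cap('wrist','w6')
E
```

```text
t: 10.05
tcp_pos: [0.6446, 0.0569, 0.2021]
tool_rot: [-0.0, 0.734, -0.679, 0.002]
contact_force: [-2.4, 0.9, 0.9]
grip_width: 0.006
t: 10.42
tcp_pos: [0.6518, 0.0573, 0.2021]
tool_rot: [-0.0, 0.734, -0.679, 0.002]
contact_force: [-0.2, -0.1, 0.4]
grip_width: 0.002
t 10.43 tcp [0.6518 0.0573 0.2021] head -85.6 F [-0.2 -0.1  0.4] shift [-1.  2.  0.] turn -0.1 tilt -1.0
```

View pics/w6.png

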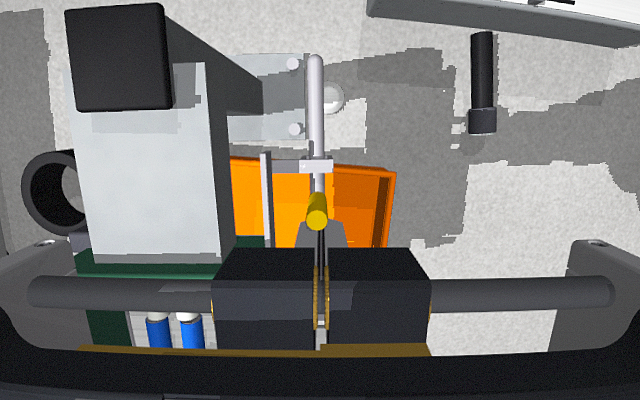

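```bash
python3 - <<'E'
from h import *
a=h2w((-.085,.170));go(a[0],a[1],.333,-85.5)
E
```

```text
t 10.47 tcp [0.6517 0.0572 0.2022] head -85.6 F [-0.4  0.1 -0. ] shift [-256.  149. -132.] turn -0.1 tilt -1.0
```

```bash
python3 -m jog '[[0,6,0,0,0],[0,6,-60,0,0],[0,6,-132,0,0],[-40,30,-132,0,0],[-90,60,-132,0,0],[-140,90,-132,0,0],[-190,120,-132,0,0],[-240,149,-132,0,0],[-256,149,-132,0,0],[-256,149,-132,0,0]]'
python3 - <<'E'
from h import *
a=h2w((-.085,.170));go(a[0],a[1],.271,-85.5)
cap('wrist','w7');cap('side','side7')
E
```

```text
t: 11.72
tcp_pos: [0.4831, 0.3016, 0.3327]
tool_rot: [-0.0, 0.734, -0.679, 0.003]
contact_force: [0.2, -1.2, 0.2]
grip_width: 0.005
t 11.72 tcp [0.4831 0.3016 0.3327] head -85.6 F [ 0.2 -1.2  0.2] shift [-0.  0. 62.] turn -0.1 tilt -1.0
```

View pics/w7.png

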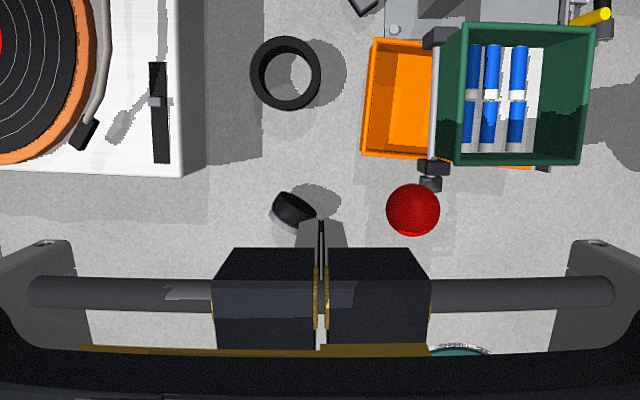

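View pics/side7.png

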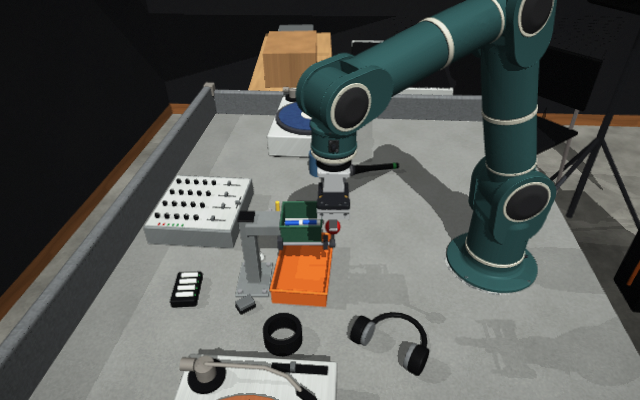

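```bash
python3 -m jog '[[0,0,30,0,0],[0,0,62,0,0],[0,0,62,0,0],[15,0,62,0,0],[28,0,62,0,0],[38,0,62,0,0],[48,0,62,0,0],[58,0,62,0,0],[68,0,62,0,0],[78,0,62,0,0],[90,0,62,0,0],[102,0,62,0,0]]'
python3 -m jog '[[12,0,0,0,0],[24,0,0,0,0],[34,0,0,0,0],[40,0,0,0,0],[42,0,0,0,0],[42,0,0,0,0]]'
python3 - <<'E'
from h import *
a=h2w((-.085,.028));go(a[0],a[1],.271,-85.5)
cap('wrist','w8');cap('side','side8')
E
```

```text
t: 13.32
tcp_pos: [0.4919, 0.1971, 0.271]
tool_rot: [0.0, 0.733, -0.68, 0.003]
contact_force: [0.7, 0.2, 0.5]
grip_width: 0.006
t: 14.08
tcp_pos: [0.495, 0.1556, 0.2711]
tool_rot: [-0.0, 0.733, -0.68, 0.003]
contact_force: [-0.6, 0.0, -0.8]
grip_width: 0.008
t 14.07 tcp [0.495  0.1556 0.2711] head -85.7 F [-0.6  0.  -0.8] shift [-5.  1.  0.] turn -0.2 tilt -1.0
```

View pics/w8.png

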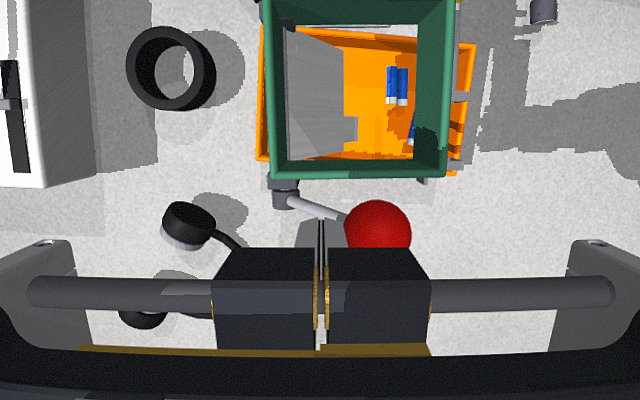

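View pics/side8.png

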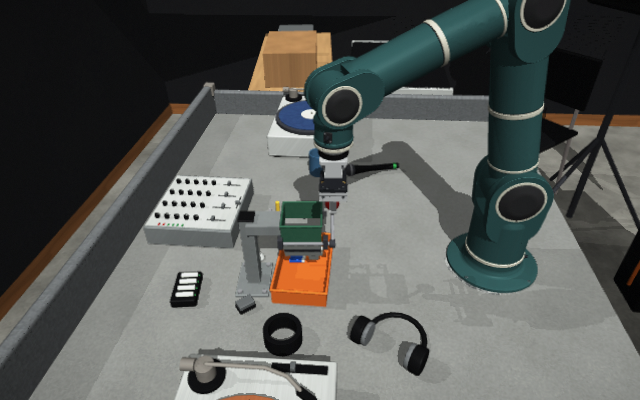

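```bash
python3 -m jog '[[-10,0,0,0,0],[-10,0,-45,0,0],[-10,0,-80,0,0],[45,0,-80,0,0],[95,0,-80,0,0],[95,0,-80,0,0]]'
python3 - <<'E'
from h import *
a=h2w((-.085,-.065));go(a[0],a[1],.271,-85.5)
cap('wrist','w9');im=load('w9');P=pts(im)
hsv=cv2.cvtColor(im['pixels'],cv2.COLOR_RGB2HSV)
r=(cv2.inRange(hsv,np.array((0,170,60)),np.array((6,255,255)))>0)&(P[:,:,2]>.25);q=P[r];print(len(q),np.percentile(q,[2,50,98],axis=0).round(3) if len(q) else '')
print('expected open ball',h2w((-.085,-.007)))
cap('top','top9');t=load('top9')
cv2.imwrite('pics/t9z.png',cv2.resize(t['pixels'][110:260,170:370,::-1],(800,600),interpolation=cv2.INTER_CUBIC))
E
```

```text
t: 14.92
tcp_pos: [0.5021, 0.0582, 0.3515]
tool_rot: [0.0, 0.732, -0.682, 0.003]
contact_force: [0.0, 0.4, 0.3]
grip_width: 0.01
t 14.93 tcp [0.5021 0.0582 0.3515] head -86.0 F [0.  0.4 0.3] shift [-10.   0.  80.] turn -0.5 tilt -1.0
1630 [[0.483 0.106 0.292]
 [0.501 0.122 0.305]
 [0.517 0.139 0.31 ]]
expected open ball [0.49681124 0.12535256]
```

View pics/w9.png

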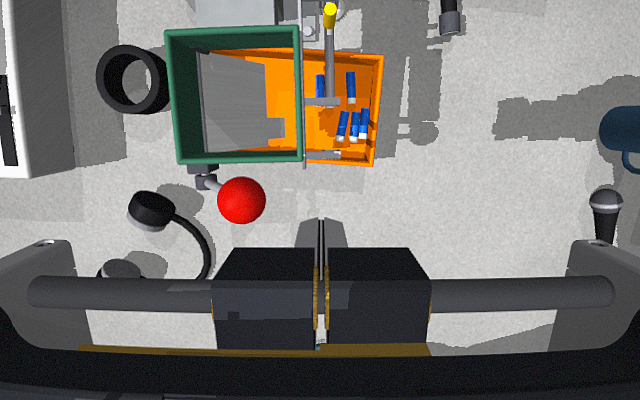

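View pics/t9z.png

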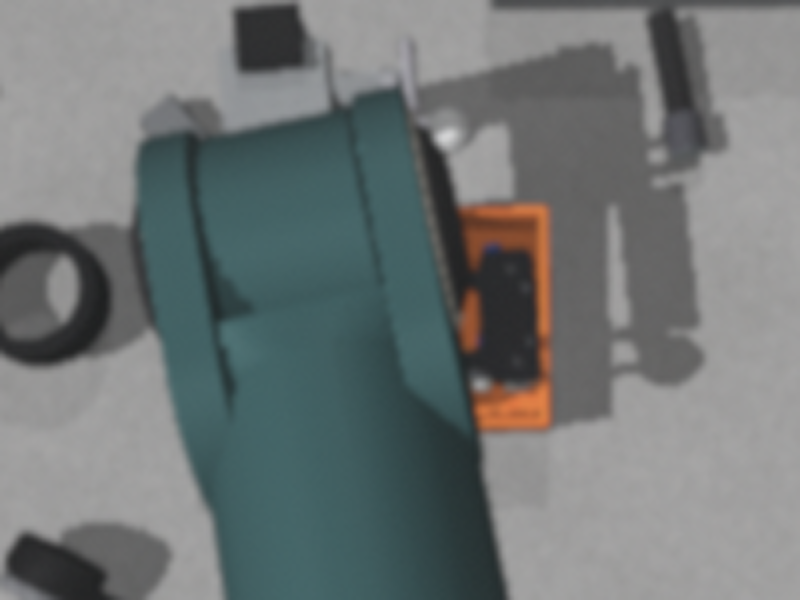

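```bash
python3 - <<'E'
from h import *
im=load('w9')
cv2.imwrite('pics/w9z.png',cv2.resize(im['pixels'][40:180,260:400,::-1],(600,600),interpolation=cv2.INTER_CUBIC))
E
```

```text
(no output)
```

View pics/w9z.png

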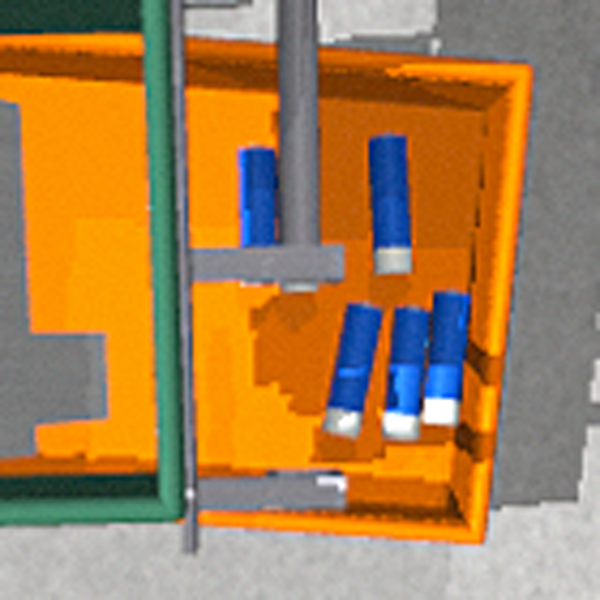

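```bash
python3 - <<'E'
from h import *
a=load('w8');b=load('w9');s=load('side8')
for im,L in((a,[(390,80),(402,87),(411,132)]),(b,[(260+x/4.286,40+y/4.286) for x,y in[(262,195),(390,195),(355,365),(405,365),(445,350)]])): print(onplane(im,L,.012).round(3).tolist())
for n,im,(x0,x1,y0,y1) in(('a8',a,(330,480,30,180)),('s8',s,(260,340,230,310))):
    cv2.imwrite(f'pics/{n}.png',cv2.resize(im['pixels'][y0:y1,x0:x1,::-1],(600,600),interpolation=cv2.INTER_CUBIC))
im=cap('side','side10');cv2.imwrite('pics/s10.png',cv2.resize(im['pixels'][230:310,260:340,::-1],(600,600),interpolation=cv2.INTER_CUBIC))
E
```

```text
[[0.622, 0.069, 0.012], [0.614, 0.052, 0.012], [0.554, 0.031, 0.012]]
[[0.623, 0.065, 0.012], [0.626, 0.017, 0.012], [0.562, 0.025, 0.012], [0.564, 0.005, 0.012], [0.571, -0.01, 0.012]]
```

View pics/a8.png

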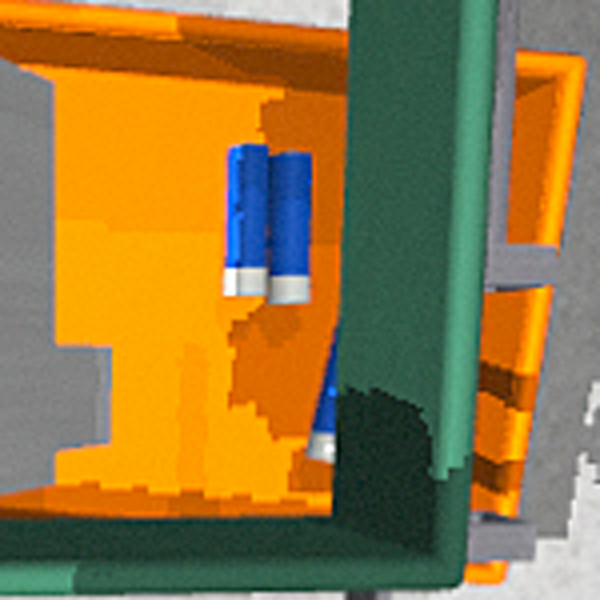

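View pics/s10.png

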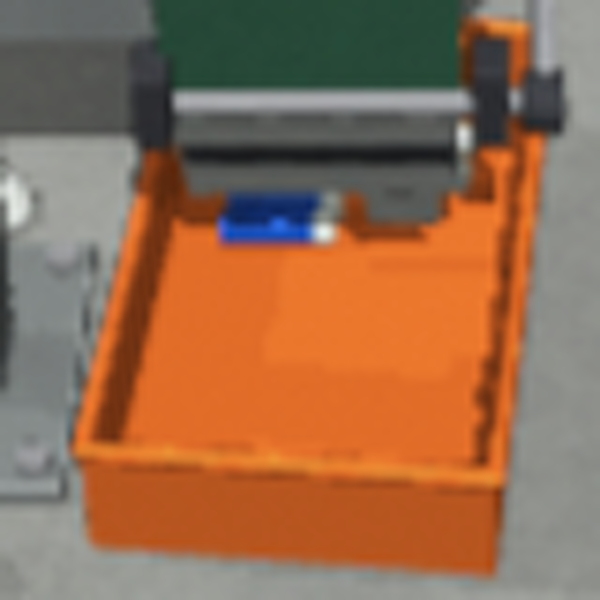

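```bash
python3 -m jog '[[0,0,40,0,0],[0,0,80,0,0],[0,0,80,0,0],[-15,0,80,0,0],[-28,0,80,0,0],[-36,0,80,0,0],[-46,0,80,0,0],[-58,0,80,0,0],[-70,0,80,0,0],[-82,0,80,0,0],[-94,0,80,0,0],[-106,0,80,0,0]]'
python3 -m jog '[[-12,0,0,0,0],[-22,0,0,0,0],[-30,0,0,0,0],[-36,0,0,0,0],[-38,0,0,0,0],[-38,0,0,0,0]]'
python3 - <<'E'
from h import *
a=h2w((-.085,.0705));go(a[0],a[1],.271,-85.5)
cap('wrist','w11')
E
```

```text
t: 16.58
tcp_pos: [0.4938, 0.1688, 0.271]
tool_rot: [0.0, 0.734, -0.679, 0.002]
contact_force: [0.7, -0.8, 0.7]
grip_width: 0.001
t: 17.32
tcp_pos: [0.4912, 0.2015, 0.2707]
tool_rot: [0.003, 0.732, -0.681, 0.004]
contact_force: [-5.8, -30.2, 10.8]
grip_width: 0.002
t 17.32 tcp [0.4912 0.2015 0.2707] head -85.9 F [ -5.8 -30.2  10.8] shift [-1.  0. -0.] turn -0.4 tilt -0.9999
```

View pics/w11.png

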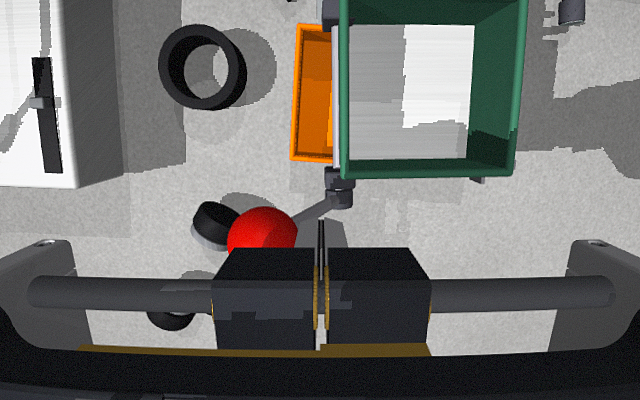

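```bash
python3 - <<'E'
from h import *
a=h2w((.112,-.086));go(a[0],a[1],.28,-85.5)
E
```

```text
t 17.38 tcp [0.4912 0.2016 0.2707] head -85.9 F [ -5.  -29.5  10.7] shift [ 154. -198.   -7.] turn -0.4 tilt -0.9999
```

```bash
python3 -m jog '[[10,0,0,-0.4,0],[14,0,-40,-0.4,0],[30,-10,-70,-0.4,0],[60,-60,-70,-0.4,0],[100,-110,-70,-0.4,0],[140,-160,-70,-0.4,0],[154,-198,-70,-0.4,0],[154,-198,-70,-0.4,0],[154,-198,-7,-0.4,0],[154,-198,-7,-0.4,0]]'
python3 - <<'E'
from h import *
a=h2w((.112,-.086));go(a[0],a[1],.202,-85.5)
cap('wrist','w12');cap('side','side12')
E
```

```text
t: 18.62
tcp_pos: [0.6974, 0.0623, 0.2759]
tool_rot: [0.006, 0.735, -0.678, 0.002]
contact_force: [-0.6, -0.2, 1.3]
grip_width: 0.005
t 18.62 tcp [0.6974 0.0623 0.2759] head -85.4 F [-0.6 -0.2  1.3] shift [-0. -2. 74.] turn 0.1 tilt -0.9999
```

View pics/w12.png

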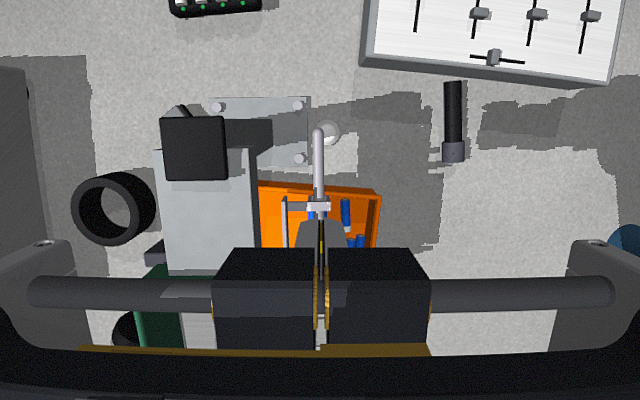

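View pics/side12.png

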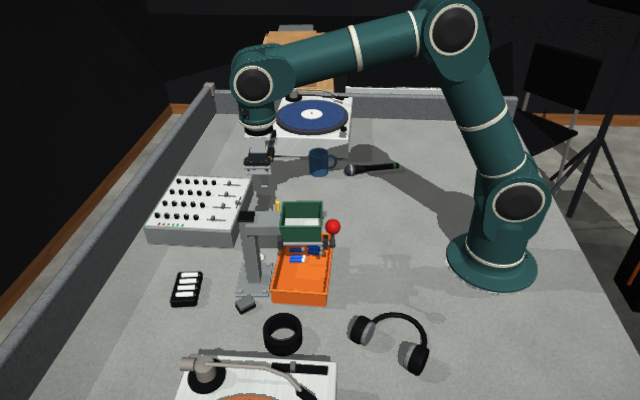

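```bash
python3 -m jog '[[0,-1,35,0,0],[0,-1,73,0,0],[0,-1,73,0,0],[0,8,73,0,0],[0,16,73,0,0],[0,24,73,0,0],[0,32,73,0,0],[0,40,73,0,0],[0,48,73,0,0],[0,56,73,0,0],[0,62,73,0,0],[0,68,73,0,0]]'
python3 -m jog '[[0,3,0,0,0],[0,6,0,0,0],[0,8,0,0,0],[0,8,0,0,0]]'
python3 - <<'E'
from h import *
a=h2w((.034,-.086));go(a[0],a[1],.202,-85.5)
E
```

```text
t: 20.23
tcp_pos: [0.6319, 0.0565, 0.2083]
tool_rot: [0.003, 0.735, -0.678, 0.004]
contact_force: [2.4, -0.5, 1.1]
grip_width: 0.007
t: 20.72
tcp_pos: [0.6255, 0.0559, 0.2086]
tool_rot: [0.001, 0.735, -0.679, 0.006]
contact_force: [15.2, 1.4, -3.0]
grip_width: 0.004
t 20.73 tcp [0.6255 0.0559 0.2086] head -85.5 F [15.2  1.4 -3. ] shift [-0.  4.  7.] turn 0.0 tilt -0.9999
```

```bash
python3 -m jog '[[0,2,0,0,0],[0,4,0,0,0],[0,4,0,0,0]]'
python3 - <<'E'
from h import *
a=h2w((.034,-.086));go(a[0],a[1],.202,-85.5)
E
```

```text
t: 21.1
tcp_pos: [0.6249, 0.0559, 0.2091]
tool_rot: [-0.002, 0.734, -0.679, 0.008]
contact_force: [29.5, 3.1, -12.7]
grip_width: 0.004
t 21.1 tcp [0.6249 0.0559 0.2091] head -85.5 F [ 29.5   3.1 -12.7] shift [-0.  3.  7.] turn 0.0 tilt -0.9999
```

```bash
python3 -m jog '[[0,-6,0,0,0],[0,-12,0,0,0],[0,-12,-50,0,0],[0,-12,-100,0,0],[0,20,-110,0,0],[0,55,-110,0,0],[0,55,-110,0,0]]'
python3 - <<'E'
from h import *
a=h2w((-.018,-.086));go(a[0],a[1],.26,-85.5)
cap('wrist','w13');im=load('w13')
hsv=cv2.cvtColor(im['pixels'],cv2.COLOR_RGB2HSV)
for n in('w5','w13'):
    im=load(n);hsv=cv2.cvtColor(im['pixels'],cv2.COLOR_RGB2HSV);m=cv2.inRange(hsv,np.array((26,200,120)),np.array((32,255,255)));m[240:]=0
    P=pts(im);q=P[(m>0)&(P[:,:,2]>.234)];print(n,len(q),np.median(q,0))
cap('side','side13')
E
```

```text
t: 21.98
tcp_pos: [0.567, 0.0523, 0.3191]
tool_rot: [-0.002, 0.734, -0.679, 0.008]
contact_force: [0.6, -0.7, 1.5]
grip_width: 0.008
t 21.98 tcp [0.567  0.0523 0.3191] head -85.5 F [ 0.6 -0.7  1.5] shift [ 0. -2. 59.] turn 0.0 tilt -0.9999
w5 212 [0.60966981 0.05642289 0.23851905]
w13 125 [0.60950197 0.05623546 0.23861535]
```

View pics/w13.png

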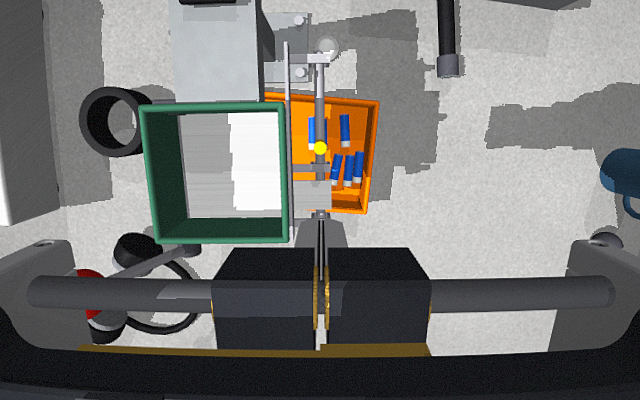

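View pics/side13.png

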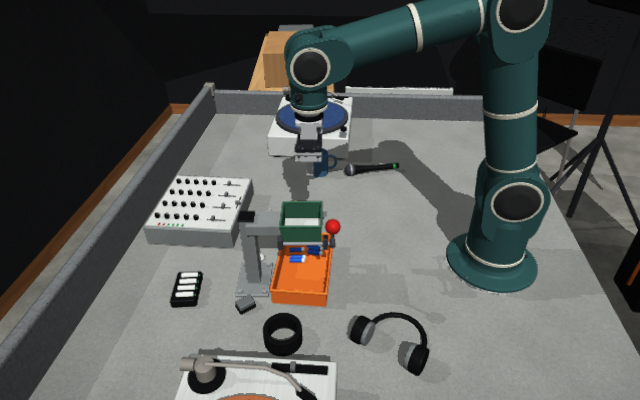

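```bash
python3 -m jog '[[0,0,-30,0,0],[0,0,-30,0,0],[0,0,-30,0,0],[0,0,-30,0,0]]'
python3 - <<'E'
from h import *
cap('side','side14')
for n in('side0','side14'):
    im=load(n);P=pts(im);hsv=cv2.cvtColor(im['pixels'],cv2.COLOR_RGB2HSV)
    r=(cv2.inRange(hsv,np.array((0,170,100)),np.array((6,255,255)))>0)&(P[:,:,2]>.2);v,u=np.nonzero(r);print(n,u.mean(),v.mean(),np.median(P[r],0))
print(get_obs()['contact_force'],get_obs()['t']);order.sign_off()
E
```

```text
t: 22.58
tcp_pos: [0.5681, 0.0525, 0.3475]
tool_rot: [-0.001, 0.734, -0.679, 0.007]
contact_force: [0.8, 0.0, -0.8]
grip_width: 0.008
side0 332.2413793103448 226.04597701149424 [0.48865236 0.24612589 0.31094143]
side14 332.4012345679012 226.2962962962963 [0.48806949 0.24661214 0.31020892]
[-0.19133415  0.23838784 -0.18384328] 22.625
the job is handed in; nothing more can be done
```

The hopper is emptied, the trap door is shut and bolted again, and I handed the job in at 22.6 s. The hand-in reported no verdict.

- **Sequence:** I pushed the tub under the outlet, with its centre about 30 mm to the hopper's right. I then drew the bolt, threw the lever over, threw it back and pushed the bolt home.
- **Lever ball:** in the side view it is back within 1 mm of its starting position, so the trap door is shut. The shutting push ended against the stop at about 30 N.
- **Bolt knob:** it sits at x 0.6095 m against 0.6097 m at the start. It also met a hard stop, at about 30 N.
- **Batteries:** all six were counted in the tub, but only across two views. In each single view one or more were hidden by the bolt or the bin. In the last picture five are visible, and the sixth is behind the bolt again.
- **Other things on the desk:** they look unmoved by eye. I did not measure each one.
- **What disagreed:** the fingertips proved to end about 12 mm short of the reported tool point, where the description says 19 mm beyond it. Because of that, my first push pressed on the tub's rim with about 14 N and dragged the tub part of the way. I corrected the height and pushed again from outside.

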